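Make up two desk kits from the stock

TASK

Make up the two desk kits from the things lying loose in front of the trays, one thing to a compartment. In the three-compartment tray put, counting from the end with the eyelet lug, the eraser, the metal pencil sharpener and the large binder clip; in the two-compartment tray, also counting from its eyelet end, the wooden stamp and the small binder clip. Everything must end fully down on the compartment floors, the same way up as it stands now, and the spare battery and memory stick stay where they lie.

Things in the scene. Friction and masses are not known exactly. Their poses are not given: they have to be found in the camera images.
- tray_three: Shallow grey plastic tray, fixed (sizes in mm), 80 (x) by 204 (y), origin under its centre, z up. Three open compartments in a row along y, centred at y = +67 (first, eyelet end), 0 (second) and -67 (third), each 74 (x) by 64 (y) inside; floor top at z = 3, walls 3 thick with tops at z = 14. At its +y end (robot's left) a lug with a steel eyelet sticks out 13.
- tray_two: Shallow grey plastic tray, fixed (sizes in mm), 80 (x) by 137 (y), origin under its centre, z up. Two open compartments in a row along y, centred at y = +33.5 (first, eyelet end) and -33.5 (second), each 74 (x) by 64 (y) inside; floor top at z = 3, walls 3 thick with tops at z = 14. At its +y end (robot's left) a lug with a steel eyelet sticks out 13.
- eraser: White eraser in a blue card sleeve, lying flat: 22 (x) by 44 (y) by 12 high. Loose; grip it across x. Sizes in mm. Origin at the centre of its underside, z up.
- sharpener: Small grey metal pencil sharpener: 15 (x) by 25 (y) by 10 high, 14 over its screw. Loose; grip it across x. Sizes in mm. Origin at the centre of its underside, z up.
- clip_large: The larger of two black binder clips, standing on its back with both wire handles up: body 32 (x) by 20 (y) and 15 high, handles from z = 15 to 36, 24 wide across y. Loose; grip the handles across y at about z = 27. Sizes in mm. Origin at the centre of its underside, z up.
- clip_small: The smaller of two black binder clips, standing on its back with both wire handles up: body 24 (x) by 14 (y) and 11 high, handles from z = 11 to 28, 26 wide across y. Loose; grip the handles across y at about z = 23. Sizes in mm. Origin at the centre of its underside, z up.
- rubber_stamp: Wooden hand stamp standing on its pad: foot 21 (x) by 48 (y) by 15 high, with a round knob 20 wide above its middle up to z = 55. Loose; grip the knob across x at about z = 42. Sizes in mm. Origin at the centre of its underside, z up.
- usb_stick: Black memory stick, spare, to be left alone: 17 (x) by 51 (y) by 8 high. Sizes in mm. Origin at the centre of its underside, z up.
- battery: Green and copper-coloured battery lying on its side, spare, to be left alone: 14 (x) by 50 (y) by 14 high. Sizes in mm. Origin at the centre of its underside, z up.
- drawer_unit: White desk drawer unit at the back left corner, not used, keep clear of it: a fixed box 168 (x) by 132 (y) by 118 high, with a 17 high candle on top. Sizes in mm. Origin at the centre of its underside, z up.

How it is judged (in metres and radians):
At the end, for the whole second after the job is handed in: Each of the five things lies in its own compartment (origin within 25 mm of its centre along the tray's y, 30 mm along x), underside less than 7 mm above the tray's underside, tilted under 0.15 rad, at rest; memory stick and battery within 30 mm of where they started (y of eraser in the frame of tray_three between 0.042 and 0.092 m and x of eraser in the frame of tray_three between -0.03 and 0.03 m and z of each of eraser, sharpener, clip_large in the frame of tray_three below 0.007 m and angle between each of eraser, sharpener, clip_large, rubber_stamp, clip_small's own z axis and vertical below 0.15 rad and linear speed of each of eraser, sharpener, clip_large, rubber_stamp, clip_small below 0.03 m/s and y of sharpener in the frame of tray_three between -0.025 and 0.025 m and x of sharpener in the frame of tray_three between -0.03 and 0.03 m and y of clip_large in the frame of tray_three between -0.092 and -0.042 m and x of clip_large in the frame of tray_three between -0.03 and 0.03 m and y of rubber_stamp in the frame of tray_two between 0.0085 and 0.0585 m and x of rubber_stamp in the frame of tray_two between -0.03 and 0.03 m and z of each of rubber_stamp, clip_small in the frame of tray_two below 0.007 m and y of clip_small in the frame of tray_two between -0.0585 and -0.0085 m and x of clip_small in the frame of tray_two between -0.03 and 0.03 m and distance of each of usb_stick, battery from where it was at the start of the episode below 0.03 m); the robot touches nothing.
It fails at once if the spare memory stick or battery is pushed away by more than 30 mm (distance of any of usb_stick, battery from where it was at the start of the episode above 0.03 m).
It also fails if it takes over 112 s, if anything falls off the work surface, if the arm or the gripper's body presses on something with over 40 N, if the wrist force passes 120 N, or if a joint passes its speed limit or range.

ROBOT

A 6-joint arm with a two-finger parallel gripper is mounted at the origin on the work surface; the furniture and walls round the work are solid. World frame = base frame: x ahead of the robot, y to its left, z up, the work surface at z = 0. Lengths are in m, angles in degrees, forces in N, time in s.
With the tool pointing down it reaches from about 0.3 to 0.75 m from the base axis. Payload 8.5 kg.
Tool frame: the origin (TCP) lies midway between the tips of the shut fingers; the grasp point (between the pads) lies 19 mm behind it (env.pinch_z is the z of the grasp point in the tool frame, in m); z points along the fingers, y is the line along which they close (so a half turn about z gives the same grasp; the last joint's range is limited). The gripper opens to 85 mm and grips with 20 to 120 N. Pads are 22 mm wide; open, the fingers measure 114 mm over their backs; the gripper's body (76 mm by 85 mm) begins 54 mm behind the grasp point. The pads swing forward as they close: fully open they stand 13 mm farther back than shut.
Start: joints at [51.263, 21.807, 74.336, -0, 83.858, -12.336], TCP at [0.245, 0.493, 0.231] pointing down, gripper open.
Joint ranges: [-178.18, 178.18], [-50.72, 133.34], [12.68, 142.11], [-81.47, 261.47], [9.98, 163.14], [-165.26, 165.26]. Speed limits (degrees/s): [136.94, 136.94, 180, 180, 180, 180].

INTERFACE

Orientations are given as a 3x3 rotation matrix whose columns are the frame's x, y, z axes.
In Python, from rig import env gives the robot as it stands.
- The arm moves only by the tool arm_command, never from a script. Its argument "deltas" is a list of rows, each an object of numbers: "rx", "ry", "rz": the turn, a rotation vector about the tool's x, y, z in rad; "dx", "dy", "dz": the shift along the tool's x, y, z in m; "fingers": the finger opening in m, from 0 to 0.0854. In form: [{"rx": .., "ry": .., "rz": .., "dx": .., "dy": .., "dz": .., "fingers": ..}, ...]. A call has 1 to 12 rows; each row shifts and turns the commanded pose from where the row before left it, along the tool's axes as they then stand; what a row does not reach is not made up. A row lasts 1/10 s, in which the tool goes at most 50 mm and 8.59 degrees, less where a joint would pass 70% of its speed; a pose out of reach is approached as far as the arm can. A call is refused whole if a number of a shift passes 0.05 or a number of a turn 0.15, either way. A call with a gripper value outside its range is refused whole. The fingers move at their own pace and stop on an object; "squeeze" is the grip in N (left out, the last holds). Time passes only in rows, so rows that do not move let the fingers close. It gives the time, the measured TCP pose, the force, the opening and the grip force at its end, in the units of the state.
- env.observe(): the state, without advancing time (a new reading comes with each control period).
- env.get_image(name): name is "scene" or "top" or "wrist"; returns a dict with "color" (420x560x3 uint8, blue, green, red), "camera_matrix" (3x3 intrinsics, pixels), "eye" and "orientation" of the camera in the world. Camera axes: x right, y up, looking along -z (the intrinsics and any distortion apply to the point x, -y, -z); pixel columns grow to the right and rows downward; lengths in m; the calibration is good to about 2 mm. The wrist camera is an equidistant fisheye: a pixel r from the principal point sees the ray r / f radians off the axis. A picture is of the moment at which its call begins. There is no depth.
- env.close_job(): hands the job in; it is judged then, once.
Trained networks look in a picture, given as the dict that the camera call returned (one of the last four; its "shot" number tells which), for a name from the list of things; names that differ only in an ending like _2 or _b are one class to them, and where a whole thing is asked for, a point or a joint stands for the part that bears it (a point fixed in the world has none). Each returns a list of dicts, best first, with "p" (0 to 1); they miss things now and then, are a little off and sometimes report something else, mostly with a low value. They report only what shows in the picture. A call takes as long as a camera call.
- env.look_for(query, picture): "box" ([left, top, right, bottom] in pixels, round what is visible of it).
- env.tip_of(query, picture): "location" ([column, row] in pixels: a listed point, or the origin of a listed thing).
The state is a dict: "time_s": time; "q": joint angles; "qvel": joint speeds; "joint_efforts": joint torques, N m; "position": TCP position; "tool_rot": TCP orientation; "ft_force": force on the tool from outside, world axes, zero at the start; "wrist_torque": the same for the moment, N m; "grip_width": finger opening in m; "gripper_force": force on a finger pad.
Only numpy, scipy, OpenCV 4.12 (cv2) and the standard library are available. Lean on these libraries where they do the work, as an engineer would, in place of code of your own. Each camera call takes 0.05 s, during which the arm holds its last target. There are 200 camera calls.

## Working session

There is one attempt and no reset: what is moved stays moved. The work goes in short steps, Python scripts to look and compute and a tool call to move; the robot and the scene stay as the last step left them, time stands still between calls to the robot, and variables do not carry over. Pictures are saved under pics/ and viewed, at most 14 in all, crops included, and the job is handed in when it is done.

Besides the shell and the picture viewer there is one more tool, called after "Emit:" as name(argument=value, ...), one argument or row to a line, values as JSON. arm_command: Moves the arm, as the interface text tells. Its arguments: {"type":"object","properties":{"deltas":{"type":"array"},"squeeze":{"type":"number"}},"required":["deltas"]}

```bash
mkdir -p pics; ls; python3 - <<'E'
from rig import env
import cv2
for n in("top","scene"):
    p=env.get_image(n); cv2.imwrite(f"pics/{n}1.png",p["color"])
    print(n,p["camera_matrix"],p["eye"],p["orientation"],[k for k in p])
    for q in "tray_three tray_two eraser sharpener clip_large clip_small rubber_stamp usb_stick battery".split():
        print(q,[(d["p"],[round(x) for x in d["box"]]) for d in env.look_for(q,p)[:2]],[(d["p"],[round(x,1) for x in d["location"]]) for d in env.tip_of(q,p)[:2]])
o=env.observe();print(o["tool_rot"],o["position"],env.pinch_z,o["time_s"])
E
```

```text
pics
top [[444.79038287   0.         281.83654193]
 [  0.         444.79038287 209.17439981]
 [  0.           0.           1.        ]] [0.39010155 0.10325306 0.98155693] [[ 1.49082483e-02  9.98568465e-01 -5.13689087e-02]
 [-9.99888462e-01  1.48423983e-02 -1.66315891e-03]
 [-8.98340243e-04  5.13879740e-02  9.98678361e-01]] ['color', 'camera_matrix', 'eye', 'orientation', 'shot']
tray_three [(0.89, [201, 146, 304, 189]), (0.48, [342, 203, 351, 221])] [(0.84, [249.1, 168.2])]
tray_two [(0.72, [313, 142, 386, 188])] [(0.93, [351.0, 163.1])]
eraser [(0.73, [188, 251, 213, 261]), (0.56, [222, 228, 246, 245])] [(0.63, [202.5, 257.3])]
sharpener [(0.56, [342, 205, 349, 218]), (0.54, [381, 218, 392, 222])] [(0.59, [387.9, 222.3]), (0.37, [423.4, 235.4])]
clip_large [(0.66, [342, 205, 354, 220])] [(0.65, [348.4, 209.9]), (0.37, [304.1, 215.5])]
clip_small [(0.72, [254, 212, 277, 225]), (0.53, [420, 233, 426, 241])] [(0.51, [423.8, 237.1]), (0.17, [386.2, 220.8])]
rubber_stamp [(0.62, [295, 205, 319, 222]), (0.26, [190, 251, 212, 265])] [(0.69, [308.2, 213.6])]
usb_stick [(0.58, [256, 213, 277
[... 568 characters left out ...]
26.8])]
eraser [(0.64, [177, 217, 196, 236])] []
sharpener [(0.65, [362, 270, 377, 275])] [(0.49, [370.4, 274.2])]
clip_large [(0.66, [332, 242, 339, 256])] [(0.67, [334.2, 251.7]), (0.5, [372.0, 274.3])]
clip_small [(0.41, [395, 294, 405, 306])] [(0.55, [401.6, 303.9])]
rubber_stamp [(0.65, [283, 218, 308, 246])] [(0.69, [296.4, 235.6])]
usb_stick [(0.64, [255, 216, 268, 232])] [(0.63, [259.8, 226.4])]
battery [(0.66, [231, 165, 321, 218]), (0.43, [215, 218, 231, 232])] [(0.7, [222.3, 227.7])]
[[-8.95699725e-01  4.44659415e-01  8.60609269e-05]
 [ 4.44659418e-01  8.95699727e-01  2.29375117e-05]
 [-6.68853682e-05  5.88129246e-05 -9.99999996e-01]] [0.24459468 0.49262782 0.23133519] -0.0187 1.9
```

```bash
cat > h.py <<'E'
import numpy as np, cv2
def ray(p,u,v):
    K=p["camera_matrix"];x=(u-K[0,2])/K[0,0];y=(v-K[1,2])/K[1,1]
    return np.array(p["orientation"])@np.array([x,-y,-1])
def at(p,u,v,z):
    e=np.array(p["eye"]);d=ray(p,u,v);return e+d*(z-e[2])/d[2]
E
python3 - <<'E'
import cv2
i=cv2.imread("pics/top1.png");cv2.imwrite("pics/t1c.png",cv2.resize(i[130:275,175:440],None,fx=3,fy=3,interpolation=cv2.INTER_CUBIC))
i=cv2.imread("pics/scene1.png");cv2.imwrite("pics/s1c.png",cv2.resize(i[150:320,170:420],None,fx=3,fy=3,interpolation=cv2.INTER_CUBIC))
E
```

```text
(no output)
```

View pics/t1c.png

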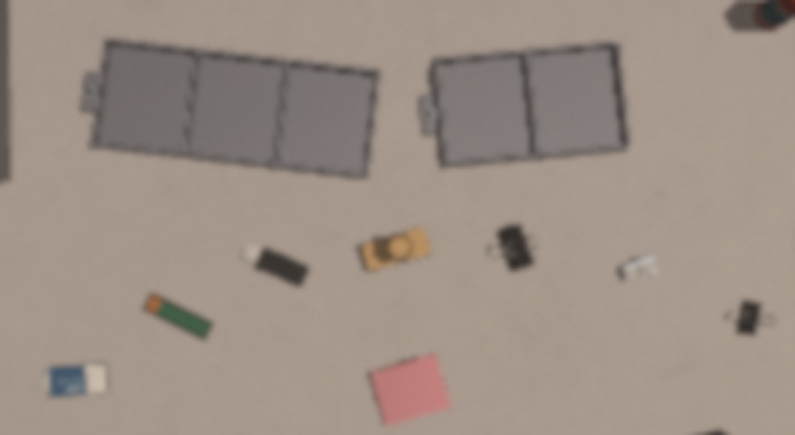

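View pics/s1c.png

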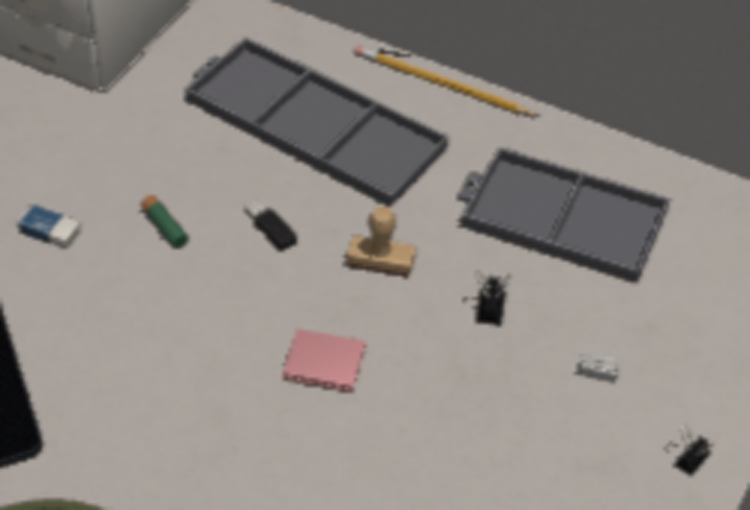

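The top crop shows both trays, eyelets on the left. Corners of the three-tray are (106,40),(378,71),(367,178),(91,147) and of the two-tray (432,61),(617,44),(628,149),(440,167). From left to right lie the eraser (77,380), battery (178,316), USB stick (275,265), stamp (394,249), large clip (515,247), sharpener (637,267) and small clip (749,318). In the scene view all of them are upright.

```bash
python3 - <<'E'
from rig import env
from h import *
t=env.get_image("top");s=env.get_image("scene")
f=lambda c,z:at(t,175+(c[0]-1)/3,130+(c[1]-1)/3,z)
# polygons, z of the seen corners
P={"tray_three":([(106,40),(378,71),(367,178),(91,147)],.014),"tray_two":([(432,61),(617,44),(628,149),(440,167)],.014),
"eraser":([(48,367),(105,364),(107,393),(50,397)],.010),"clip_large":([(498,229),(522,224),(534,265),(510,271)],.012),
"clip_small":([(740,303),(762,303),(757,333),(736,332)],.010),"stamp":([(358,243),(424,228),(431,251),(365,270)],.012),
"sharp":([(619,267),(653,255),(658,266),(622,279)],.007)}
for n,(c,z) in P.items():
    w=np.array([f(k,z)[:2] for k in c]);(cx,cy),(a,b),an=cv2.minAreaRect((w*1000).astype(np.float32))
    e=w[1]-w[0]; e2=w[2]-w[3]; e=e+e2; g=w[3]-w[0]+w[2]-w[1]
    print(n,w.mean(0).round(4),"edge01 len %.1f ang %.1f  edge03 len %.1f ang %.1f"%(np.linalg.norm(e)*500,np.degrees(np.arctan2(e[1],e[0])),np.linalg.norm(g)*500,np.degrees(np.arctan2(g[1],g[0]))))
print("handles L",f((490,250),.03),f((536,243),.03),"S",f((728,317),.022),f((770,320),.022),"knob",f((400,246),.05))
for q in "tray_three tray_two eraser sharpener clip_large clip_small rubber_stamp".split():
    print(q,*[[at(p,*d["location"],0)[:2].round(4) for d in env.tip_of(q,p)[:1]] for p in(t,s)])
E
```

```text
tray_three [0.5337 0.1691] edge01 len 201.3 ang -95.6  edge03 len 79.1 ang 174.2
tray_two [ 0.5396 -0.0453] edge01 len 136.8 ang -83.8  edge03 len 77.7 ang -174.5
eraser [0.3345 0.2803] edge01 len 41.4 ang -85.6  edge03 len 21.4 ang -174.7
clip_large [ 0.4357 -0.0366] edge01 len 17.9 ang -76.2  edge03 len 31.4 ang -163.4
clip_small [ 0.3871 -0.2064] edge01 len 15.6 ang -90.5  edge03 len 21.7 ang 171.2
stamp [0.4339 0.0517] edge01 len 49.6 ang -74.7  edge03 len 18.9 ang -163.7
sharp [ 0.423  -0.1266] edge01 len 27.2 ang -69.6  edge03 len 8.9 ang -160.6
handles L [ 0.4326333  -0.01551604  0.03      ] [ 0.43812265 -0.04830276  0.03      ] S [ 0.38740359 -0.18769212  0.022     ] [ 0.38570361 -0.21781766  0.022     ] knob [0.43360193 0.04988264 0.05      ]
tray_three [array([0.5361, 0.171 ])] [array([0.5345, 0.1647])]
tray_two [array([ 0.5473, -0.043 ])] [array([ 0.5442, -0.0467])]
eraser [array([0.3355, 0.2835])] [array([0.3351, 0.2932])]
sharpener [array([ 0.4179, -0.1288])] [array([ 0.4214, -0.1219])]
clip_large [array([ 0.4393, -0.0347])] [array([ 0.4329, -0.0375])]
clip_small [array([ 0.384 , -0.2044])] [array([ 0.3774, -0.2121])]
rubber_stamp [array([0.4278, 0.0562])] [array([0.4333, 0.0583])]
```

```bash
cat > goal.py <<'E'
import sys,numpy as np
from rig import env
o=env.observe();x,y,z,a=map(float,sys.argv[1:5])   # a: angle of tool y in world, deg
R=np.array(o["tool_rot"]);c=np.degrees(np.arctan2(R[1,1],R[0,1]))
t=(a-c+90)%180-90;f=np.radians(c+t)
d=np.array([x,y,z])-o["position"];Y=np.array([np.cos(f),np.sin(f)]);X=np.array([-Y[1],Y[0]])
print("pos",np.round(o["position"],4),"yaw %.1f"%c,"rz %.3f then dx %.4f dy %.4f dz %.4f"%(-np.radians(t),d[:2]@X,d[:2]@Y,-d[2]),"t",o["time_s"],"grip",o["grip_width"],o["gripper_force"])
E
python3 goal.py .3345 .2815 .12 5
```

```text
pos [0.2446 0.4926 0.2313] yaw 63.6 rz 1.023 then dx -0.2181 dy 0.0712 dz 0.1113 t 2.7 grip 0.08569766332272706 0.0
```

Emit:
arm_command(
  deltas=[
    {"rz": 0.146, "dz": 0.005},
    {"rz": 0.146, "dz": 0.01},
    {"rz": 0.146, "dz": 0.01},
    {"rz": 0.146, "dz": 0.01},
    {"rz": 0.146, "dz": 0.01},
    {"rz": 0.146, "dz": 0.01},
    {"rz": 0.147, "dz": 0.01},
    {"dx": -0.044, "dy": 0.014, "dz": 0.01},
    {"dx": -0.044, "dy": 0.014, "dz": 0.01},
    {"dx": -0.044, "dy": 0.014, "dz": 0.01},
    {"dx": -0.044, "dy": 0.014, "dz": 0.01},
    {"dx": -0.042, "dy": 0.015, "dz": 0.006},
  ],
)

```text
invalid input
```

```bash
cat > wr.py <<'E'
import sys
from rig import env
from h import *
p=env.get_image("wrist");K=p["camera_matrix"];E=np.array(p["eye"]);O=np.array(p["orientation"])
cv2.imwrite(f"pics/{sys.argv[1]}.png",p["color"])
def px(u,v,z):
    a=(np.array([u,v])-K[:2,2])/K[0,0];r=np.hypot(*a);d=O@np.array([a[0]/r*np.sin(r),-a[1]/r*np.sin(r),-np.cos(r)])
    return (E+d*(z-E[2])/d[2])[:2].round(4)
if __name__=="__main__":
    print(K[0],E.round(3),O.round(2).tolist())
    for q in sys.argv[2:]:
        for d in env.tip_of(q,p)[:2]: print(q,d["p"],np.round(d["location"]),px(*d["location"],0))
        for d in env.look_for(q,p)[:2]: print(q,d["p"],np.round(d["box"]))
E
python3 wr.py w1 eraser battery tray_three; python3 goal.py .3345 .2815 .12 5
```

```text
[325.1922621    0.         277.39337245] [0.173 0.527 0.373] [[0.44, -0.85, -0.28], [0.9, 0.42, 0.14], [-0.0, -0.31, 0.95]]
battery 0.48 [109. 376.] [0.4285 0.0535]
tray_three 0.83 [133. 396. 155. 417.]
pos [0.2446 0.4926 0.2313] yaw 63.6 rz 1.023 then dx -0.2182 dy 0.0712 dz 0.1113 t 3.05 grip 0.08525407916077056 0.0
```

View pics/w1.png

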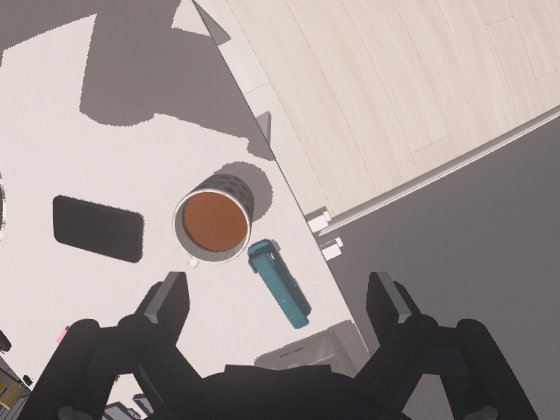

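The arm did not move. The wrist view from the start pose shows only a mug (215,220), a stapler and a phone. I'll resend the call with all fields given.

Emit:
arm_command(
  deltas=[
    {"rx": 0, "ry": 0, "rz": 0.146, "dx": 0, "dy": 0, "dz": 0.005, "fingers": 0.06},
    {"rx": 0, "ry": 0, "rz": 0.146, "dx": 0, "dy": 0, "dz": 0.01, "fingers": 0.06},
    {"rx": 0, "ry": 0, "rz": 0.146, "dx": 0, "dy": 0, "dz": 0.01, "fingers": 0.06},
    {"rx": 0, "ry": 0, "rz": 0.146, "dx": 0, "dy": 0, "dz": 0.01, "fingers": 0.06},
    {"rx": 0, "ry": 0, "rz": 0.146, "dx": 0, "dy": 0, "dz": 0.01, "fingers": 0.06},
    {"rx": 0, "ry": 0, "rz": 0.146, "dx": 0, "dy": 0, "dz": 0.01, "fingers": 0.06},
    {"rx": 0, "ry": 0, "rz": 0.147, "dx": 0, "dy": 0, "dz": 0.01, "fingers": 0.06},
    {"rx": 0, "ry": 0, "rz": 0, "dx": -0.044, "dy": 0.014, "dz": 0.01, "fingers": 0.06},
    {"rx": 0, "ry": 0, "rz": 0, "dx": -0.044, "dy": 0.014, "dz": 0.01, "fingers": 0.06},
    {"rx": 0, "ry": 0, "rz": 0, "dx": -0.044, "dy": 0.014, "dz": 0.01, "fingers": 0.06},
    {"rx": 0, "ry": 0, "rz": 0, "dx": -0.044, "dy": 0.014, "dz": 0.01, "fingers": 0.06},
    {"rx": 0, "ry": 0, "rz": 0, "dx": -0.042, "dy": 0.015, "dz": 0.006, "fingers": 0.06},
  ],
  squeeze=30,
)

```text
time_s: 4.25
position: [0.3343, 0.2799, 0.1199]
tool_rot: [[-0.087, 0.996, -0.0], [0.996, 0.087, -0.0], [-0.0, -0.0, -1.0]]
ft_force: [0.3, 0.2, 0.2]
grip_width: 0.0598
gripper_force: 0.0
```

```bash
python3 wr.py w2 eraser battery usb_stick; python3 goal.py .3345 .2815 .12 5
```

```text
[325.1922621    0.         277.39337245] [0.327 0.358 0.262] [[1.0, -0.08, -0.03], [0.09, 0.95, 0.31], [0.0, -0.31, 0.95]]
eraser 0.89 [277. 202.] [0.3341 0.2824]
eraser 0.39 [526. 106.] [0.5672 0.4032]
eraser 0.79 [264. 180. 291. 233.]
battery 0.92 [322. 282.] [0.3821 0.2081]
battery 0.81 [301. 261. 342. 310.]
usb_stick 0.77 [348. 340.] [0.4209 0.1387]
usb_stick 0.82 [332. 334. 349. 360.]
usb_stick 0.57 [264. 177. 292. 230.]
pos [0.3339 0.2825 0.1205] yaw 5.1 rz 0.001 then dx -0.0011 dy 0.0005 dz 0.0005 t 4.6 grip 0.06001509304654324 0.0
```

View pics/w2.png

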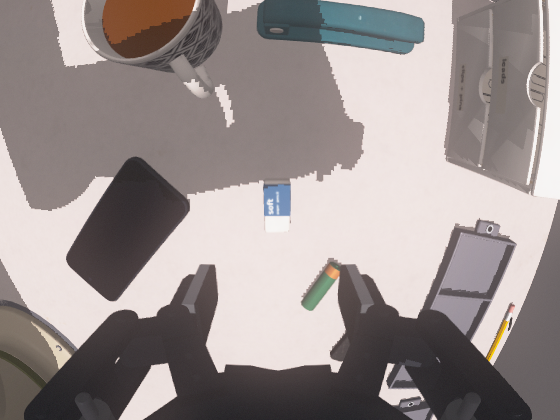

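The wrist view shows the eraser at (277,205), aligned with the tool and centred, with the battery well clear at (322,285). Descending to grip.

Emit:
arm_command(
  deltas=[
    {"rx": 0, "ry": 0, "rz": 0, "dx": 0, "dy": 0, "dz": 0.03, "fingers": 0.05},
    {"rx": 0, "ry": 0, "rz": 0, "dx": 0, "dy": 0, "dz": 0.03, "fingers": 0.05},
    {"rx": 0, "ry": 0, "rz": 0, "dx": 0, "dy": 0, "dz": 0.03, "fingers": 0.05},
    {"rx": 0, "ry": 0, "rz": 0, "dx": 0, "dy": 0, "dz": 0.018, "fingers": 0.05},
    {"rx": 0, "ry": 0, "rz": 0, "dx": 0, "dy": 0, "dz": 0.008, "fingers": 0.04},
    {"rx": 0, "ry": 0, "rz": 0, "dx": 0, "dy": 0, "dz": 0, "fingers": 0.03},
    {"rx": 0, "ry": 0, "rz": 0, "dx": 0, "dy": 0, "dz": 0, "fingers": 0.01},
    {"rx": 0, "ry": 0, "rz": 0, "dx": 0, "dy": 0, "dz": 0, "fingers": 0.01},
    {"rx": 0, "ry": 0, "rz": 0, "dx": 0, "dy": 0, "dz": 0, "fingers": 0.01},
    {"rx": 0, "ry": 0, "rz": 0, "dx": 0, "dy": 0, "dz": 0, "fingers": 0.01},
  ],
  squeeze=30,
)

```text
time_s: 5.6
position: [0.3345, 0.2818, 0.0049]
tool_rot: [[-0.087, 0.996, 0.001], [0.996, 0.087, 0.001], [0.001, 0.001, -1.0]]
ft_force: [-0.8, 0.2, 5.6]
grip_width: 0.0201
gripper_force: 31.7
```

```bash
python3 goal.py .5404 .2358 .07 -5.7
```

```text
pos [0.3345 0.2818 0.0049] yaw 5.0 rz 0.186 then dx -0.0253 dy 0.2094 dz -0.0651 t 5.6 grip 0.020070095172733036 31.735135316848755
```

Emit:
arm_command(
  deltas=[
    {"rx": 0, "ry": 0, "rz": 0, "dx": 0, "dy": 0, "dz": -0.02, "fingers": 0.01},
    {"rx": 0, "ry": 0, "rz": 0.093, "dx": 0, "dy": 0, "dz": -0.025, "fingers": 0.01},
    {"rx": 0, "ry": 0, "rz": 0.093, "dx": 0, "dy": 0, "dz": -0.02, "fingers": 0.01},
    {"rx": 0, "ry": 0, "rz": 0, "dx": -0.005, "dy": 0.03, "dz": 0, "fingers": 0.01},
    {"rx": 0, "ry": 0, "rz": 0, "dx": -0.005, "dy": 0.03, "dz": 0, "fingers": 0.01},
    {"rx": 0, "ry": 0, "rz": 0, "dx": -0.005, "dy": 0.03, "dz": 0, "fingers": 0.01},
    {"rx": 0, "ry": 0, "rz": 0, "dx": -0.005, "dy": 0.03, "dz": 0, "fingers": 0.01},
    {"rx": 0, "ry": 0, "rz": 0, "dx": -0.005, "dy": 0.03, "dz": 0, "fingers": 0.01},
    {"rx": 0, "ry": 0, "rz": 0, "dx": 0, "dy": 0.03, "dz": 0, "fingers": 0.01},
    {"rx": 0, "ry": 0, "rz": 0, "dx": 0, "dy": 0.0295, "dz": 0, "fingers": 0.01},
    {"rx": 0, "ry": 0, "rz": 0, "dx": 0, "dy": 0, "dz": 0, "fingers": 0.01},
    {"rx": 0, "ry": 0, "rz": 0, "dx": 0, "dy": 0, "dz": 0, "fingers": 0.01},
  ],
)

```text
time_s: 6.8
position: [0.5398, 0.2358, 0.069]
tool_rot: [[0.099, 0.995, -0.001], [0.995, -0.099, -0.0], [-0.0, -0.001, -1.0]]
ft_force: [-0.4, 0.2, -0.1]
grip_width: 0.0197
gripper_force: 31.2
```

```bash
python3 wr.py w3 eraser tray_three; python3 goal.py .5404 .2358 .008 -5.7
```

```text
[325.1922621    0.         277.39337245] [0.548 0.314 0.211] [[1.0, 0.09, 0.03], [-0.1, 0.95, 0.31], [-0.0, -0.31, 0.95]]
eraser 0.78 [279. 270.] [0.5377 0.2007]
eraser 0.61 [255. 230. 303. 319.]
tray_three 0.56 [278. 307.] [0.5339 0.1681]
tray_three 0.68 [214. 159. 342. 371.]
tray_three 0.64 [ 63.   0. 539.  95.]
pos [0.5395 0.2363 0.0695] yaw -5.6 rz 0.001 then dx -0.0004 dy 0.0010 dz 0.0615 t 7.05 grip 0.020259469430389875 31.190001368522644
```

View pics/w3.png

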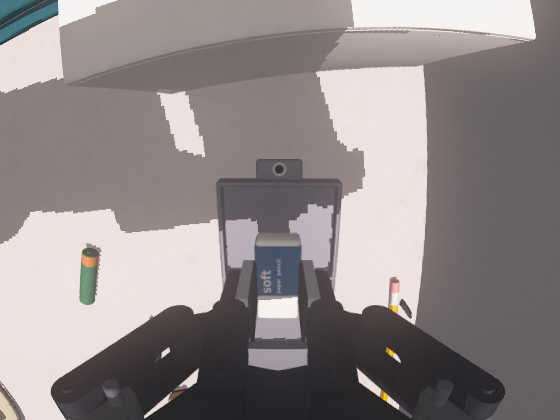

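The eraser is held square over the first compartment; the tray's eyelet end is at (279,170) and the fingers are centred between the walls. Lower, release, lift.

Emit:
arm_command(
  deltas=[
    {"rx": 0, "ry": 0, "rz": 0, "dx": 0, "dy": 0.001, "dz": 0.02, "fingers": 0.01},
    {"rx": 0, "ry": 0, "rz": 0, "dx": 0, "dy": 0, "dz": 0.02, "fingers": 0.01},
    {"rx": 0, "ry": 0, "rz": 0, "dx": 0, "dy": 0, "dz": 0.012, "fingers": 0.01},
    {"rx": 0, "ry": 0, "rz": 0, "dx": 0, "dy": 0, "dz": 0.006, "fingers": 0.01},
    {"rx": 0, "ry": 0, "rz": 0, "dx": 0, "dy": 0, "dz": 0.003, "fingers": 0.01},
    {"rx": 0, "ry": 0, "rz": 0, "dx": 0, "dy": 0, "dz": 0, "fingers": 0.034},
    {"rx": 0, "ry": 0, "rz": 0, "dx": 0, "dy": 0, "dz": 0, "fingers": 0.034},
    {"rx": 0, "ry": 0, "rz": 0, "dx": 0, "dy": 0, "dz": 0, "fingers": 0.034},
    {"rx": 0, "ry": 0, "rz": 0, "dx": 0, "dy": 0, "dz": -0.02, "fingers": 0.034},
    {"rx": 0, "ry": 0, "rz": 0, "dx": 0, "dy": 0, "dz": -0.03, "fingers": 0.034},
    {"rx": 0, "ry": 0, "rz": 0, "dx": 0, "dy": 0, "dz": -0.03, "fingers": 0.034},
    {"rx": 0, "ry": 0, "rz": 0, "dx": 0, "dy": 0, "dz": -0.03, "fingers": 0.05},
  ],
)

```text
time_s: 8.25
position: [0.5412, 0.2359, 0.12]
tool_rot: [[0.099, 0.995, 0.001], [0.995, -0.099, 0.0], [0.0, 0.001, -1.0]]
ft_force: [-0.1, 0.1, 0.1]
grip_width: 0.0472
gripper_force: 0.0
```

```bash
python3 goal.py .4335 .0525 .13 16
```

```text
pos [0.5412 0.2359 0.12  ] yaw -5.7 rz -0.378 then dx -0.1466 dy -0.1541 dz -0.0100 t 8.25 grip 0.047155530471970276 0.0
```

Emit:
arm_command(
  deltas=[
    {"rx": 0, "ry": 0, "rz": -0.126, "dx": 0, "dy": 0, "dz": -0.005, "fingers": 0.06},
    {"rx": 0, "ry": 0, "rz": -0.126, "dx": 0, "dy": 0, "dz": -0.005, "fingers": 0.06},
    {"rx": 0, "ry": 0, "rz": -0.126, "dx": 0, "dy": 0, "dz": 0, "fingers": 0.06},
    {"rx": 0, "ry": 0, "rz": 0, "dx": -0.025, "dy": -0.026, "dz": 0, "fingers": 0.06},
    {"rx": 0, "ry": 0, "rz": 0, "dx": -0.025, "dy": -0.026, "dz": 0, "fingers": 0.06},
    {"rx": 0, "ry": 0, "rz": 0, "dx": -0.025, "dy": -0.026, "dz": 0, "fingers": 0.06},
    {"rx": 0, "ry": 0, "rz": 0, "dx": -0.025, "dy": -0.026, "dz": 0, "fingers": 0.06},
    {"rx": 0, "ry": 0, "rz": 0, "dx": -0.025, "dy": -0.026, "dz": 0, "fingers": 0.06},
    {"rx": 0, "ry": 0, "rz": 0, "dx": -0.0216, "dy": -0.024, "dz": 0, "fingers": 0.06},
    {"rx": 0, "ry": 0, "rz": 0, "dx": 0, "dy": 0, "dz": 0, "fingers": 0.06},
  ],
)

```text
time_s: 9.25
position: [0.4321, 0.0506, 0.1288]
tool_rot: [[-0.273, 0.962, -0.0], [0.962, 0.273, -0.0], [-0.0, -0.0, -1.0]]
ft_force: [-0.5, 0.7, -0.3]
grip_width: 0.0601
gripper_force: 0.0
```

```bash
python3 wr.py w4 eraser rubber_stamp usb_stick clip_large; python3 goal.py .4335 .0525 .13 16
```

```text
[325.1922621    0.         277.39337245] [0.41  0.126 0.271] [[0.96, -0.26, -0.09], [0.27, 0.91, 0.3], [-0.0, -0.31, 0.95]]
eraser 0.93 [451.  44.] [0.5407 0.2366]
eraser 0.65 [437.  17. 474.  70.]
rubber_stamp 0.56 [277. 202.] [0.4318 0.0496]
rubber_stamp 0.91 [264. 175. 290. 236.]
usb_stick 0.79 [294.  95.] [0.4199 0.1419]
usb_stick 0.66 [254. 288.] [ 0.4336 -0.0398]
usb_stick 0.83 [269.  72. 318. 128.]
clip_large 0.86 [256. 288.] [ 0.4356 -0.0394]
clip_large 0.68 [239. 281. 276. 303.]
pos [0.4337 0.0531 0.1282] yaw 16.0 rz 0.001 then dx -0.0005 dy -0.0004 dz -0.0018 t 9.7 grip 0.05971982856549836 0.0
```

View pics/w4.png

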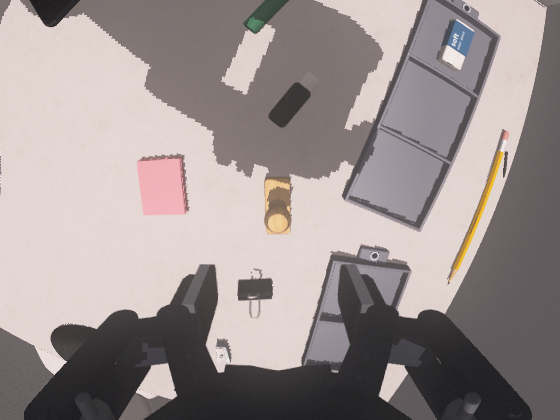

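The stamp is at (277,210), aligned with the tool. The eraser sits properly in the first compartment (458,45), and the large clip is at (256,290). Gripping the knob.

Emit:
arm_command(
  deltas=[
    {"rx": 0, "ry": 0, "rz": 0, "dx": -0.001, "dy": -0.001, "dz": 0.03, "fingers": 0.06},
    {"rx": 0, "ry": 0, "rz": 0, "dx": 0, "dy": 0, "dz": 0.03, "fingers": 0.06},
    {"rx": 0, "ry": 0, "rz": 0, "dx": 0, "dy": 0, "dz": 0.03, "fingers": 0.06},
    {"rx": 0, "ry": 0, "rz": 0, "dx": 0, "dy": 0, "dz": 0.014, "fingers": 0.05},
    {"rx": 0, "ry": 0, "rz": 0, "dx": 0, "dy": 0, "dz": 0, "fingers": 0.035},
    {"rx": 0, "ry": 0, "rz": 0, "dx": 0, "dy": 0, "dz": 0, "fingers": 0.01},
    {"rx": 0, "ry": 0, "rz": 0, "dx": 0, "dy": 0, "dz": 0, "fingers": 0.01},
    {"rx": 0, "ry": 0, "rz": 0, "dx": 0, "dy": 0, "dz": 0, "fingers": 0.01},
    {"rx": 0, "ry": 0, "rz": 0, "dx": 0, "dy": 0, "dz": 0, "fingers": 0.01},
  ],
  squeeze=40,
)

```text
time_s: 10.6
position: [0.4331, 0.0513, 0.0249]
tool_rot: [[-0.275, 0.961, 0.001], [0.961, 0.275, -0.0], [-0.001, 0.001, -1.0]]
ft_force: [0.3, 0.1, -0.7]
grip_width: 0.0172
gripper_force: 39.0
```

```bash
python3 goal.py .536 -.012 .065 5.9
```

```text
pos [0.4331 0.0513 0.0249] yaw 16.0 rz 0.176 then dx -0.0736 dy 0.0958 dz -0.0401 t 10.6 grip 0.0172328075945473 38.97249226458371
```

Emit:
arm_command(
  deltas=[
    {"rx": 0, "ry": 0, "rz": 0, "dx": 0, "dy": 0, "dz": -0.015, "fingers": 0.01},
    {"rx": 0, "ry": 0, "rz": 0.088, "dx": 0, "dy": 0, "dz": -0.015, "fingers": 0.01},
    {"rx": 0, "ry": 0, "rz": 0.088, "dx": 0, "dy": 0, "dz": -0.015, "fingers": 0.01},
    {"rx": 0, "ry": 0, "rz": 0, "dx": -0.018, "dy": 0.022, "dz": 0, "fingers": 0.01},
    {"rx": 0, "ry": 0, "rz": 0, "dx": -0.018, "dy": 0.025, "dz": 0, "fingers": 0.01},
    {"rx": 0, "ry": 0, "rz": 0, "dx": -0.018, "dy": 0.025, "dz": 0, "fingers": 0.01},
    {"rx": 0, "ry": 0, "rz": 0, "dx": -0.0196, "dy": 0.0238, "dz": 0, "fingers": 0.01},
    {"rx": 0, "ry": 0, "rz": 0, "dx": 0, "dy": 0, "dz": 0, "fingers": 0.01},
    {"rx": 0, "ry": 0, "rz": 0, "dx": 0, "dy": 0, "dz": 0, "fingers": 0.01},
  ],
)

```text
time_s: 11.5
position: [0.5354, -0.0121, 0.0692]
tool_rot: [[-0.102, 0.995, -0.001], [0.995, 0.102, 0.0], [0.0, -0.001, -1.0]]
ft_force: [-0.5, -0.4, -0.8]
grip_width: 0.0176
gripper_force: 39.1
```

```bash
python3 wr.py w5 rubber_stamp tray_two; python3 goal.py .536 -.012 .028 5.9
```

```text
[325.1922621    0.         277.39337245] [0.527 0.066 0.211] [[0.99, -0.1, -0.03], [0.1, 0.94, 0.31], [-0.0, -0.31, 0.95]]
rubber_stamp 0.86 [274. 253.] [ 0.5352 -0.033 ]
rubber_stamp 0.9 [253. 217. 296. 320.]
rubber_stamp 0.2 [208.   0. 362. 124.]
tray_two 0.65 [217. 166. 341. 353.]
tray_two 0.52 [107.   0. 144.  38.]
pos [ 0.5351 -0.0115  0.0695] yaw 5.9 rz 0.001 then dx -0.0006 dy 0.0008 dz 0.0415 t 11.75 grip 0.017475849444760827 39.07334360294044
```

View pics/w5.png

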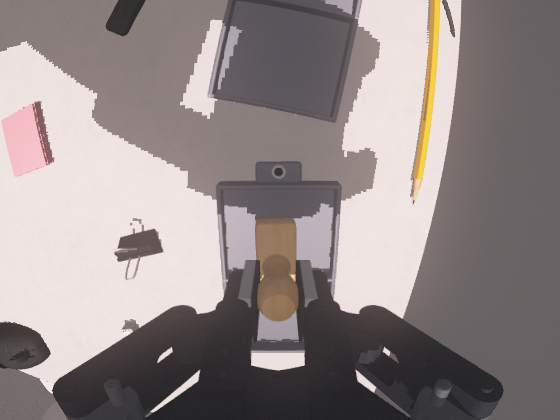

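The stamp is square over the first compartment of the two-tray, centred between the walls at columns 220 and 340. Placing it.

Emit:
arm_command(
  deltas=[
    {"rx": 0, "ry": 0, "rz": 0, "dx": 0, "dy": 0.001, "dz": 0.015, "fingers": 0.01},
    {"rx": 0, "ry": 0, "rz": 0, "dx": 0, "dy": 0, "dz": 0.015, "fingers": 0.01},
    {"rx": 0, "ry": 0, "rz": 0, "dx": 0, "dy": 0, "dz": 0.008, "fingers": 0.01},
    {"rx": 0, "ry": 0, "rz": 0, "dx": 0, "dy": 0, "dz": 0.003, "fingers": 0.01},
    {"rx": 0, "ry": 0, "rz": 0, "dx": 0, "dy": 0, "dz": 0, "fingers": 0.01},
    {"rx": 0, "ry": 0, "rz": 0, "dx": 0, "dy": 0, "dz": 0, "fingers": 0.04},
    {"rx": 0, "ry": 0, "rz": 0, "dx": 0, "dy": 0, "dz": 0, "fingers": 0.04},
    {"rx": 0, "ry": 0, "rz": 0, "dx": 0, "dy": 0, "dz": 0, "fingers": 0.04},
    {"rx": 0, "ry": 0, "rz": 0, "dx": 0, "dy": 0, "dz": -0.02, "fingers": 0.04},
    {"rx": 0, "ry": 0, "rz": 0, "dx": 0, "dy": 0, "dz": -0.03, "fingers": 0.04},
    {"rx": 0, "ry": 0, "rz": 0, "dx": 0, "dy": 0, "dz": -0.03, "fingers": 0.04},
    {"rx": 0, "ry": 0, "rz": 0, "dx": 0, "dy": 0, "dz": -0.02, "fingers": 0.05},
  ],
)

```text
time_s: 12.95
position: [0.5372, -0.012, 0.1305]
tool_rot: [[-0.103, 0.995, 0.002], [0.995, 0.103, -0.001], [-0.001, 0.002, -1.0]]
ft_force: [-0.2, -0.2, -0.4]
grip_width: 0.0501
gripper_force: 0.0
```

```bash
python3 goal.py .423 -.127 .12 20
```

```text
pos [ 0.5372 -0.012   0.1305] yaw 5.9 rz -0.246 then dx -0.0690 dy -0.1466 dz 0.0105 t 12.95 grip 0.05011107384812396 0.0
```

Emit:
arm_command(
  deltas=[
    {"rx": 0, "ry": 0, "rz": -0.123, "dx": 0, "dy": 0, "dz": 0, "fingers": 0.05},
    {"rx": 0, "ry": 0, "rz": -0.123, "dx": 0, "dy": 0, "dz": 0, "fingers": 0.05},
    {"rx": 0, "ry": 0, "rz": 0, "dx": -0.014, "dy": -0.029, "dz": 0, "fingers": 0.05},
    {"rx": 0, "ry": 0, "rz": 0, "dx": -0.014, "dy": -0.029, "dz": 0, "fingers": 0.05},
    {"rx": 0, "ry": 0, "rz": 0, "dx": -0.014, "dy": -0.029, "dz": 0, "fingers": 0.05},
    {"rx": 0, "ry": 0, "rz": 0, "dx": -0.014, "dy": -0.03, "dz": 0, "fingers": 0.05},
    {"rx": 0, "ry": 0, "rz": 0, "dx": -0.013, "dy": -0.0296, "dz": 0.0105, "fingers": 0.05},
    {"rx": 0, "ry": 0, "rz": 0, "dx": 0, "dy": 0, "dz": 0, "fingers": 0.05},
  ],
)

```text
time_s: 13.75
position: [0.4203, -0.1283, 0.1173]
tool_rot: [[-0.339, 0.941, -0.002], [0.941, 0.339, 0.001], [0.001, -0.002, -1.0]]
ft_force: [0.6, -0.1, -0.6]
grip_width: 0.0503
gripper_force: 0.0
```

```bash
python3 wr.py w6 rubber_stamp sharpener clip_large clip_small; python3 goal.py .423 -.127 .12 20
```

```text
[325.1922621    0.         277.39337245] [ 0.394 -0.054  0.259] [[0.94, -0.32, -0.1], [0.34, 0.89, 0.29], [-0.0, -0.31, 0.95]]
rubber_stamp 0.61 [447. 130.] [ 0.5347 -0.0136]
rubber_stamp 0.73 [434.  99. 491. 161.]
sharpener 0.87 [276. 202.] [ 0.4178 -0.1253]
sharpener 0.96 [271. 191. 288. 225.]
clip_large 0.57 [332. 111.] [ 0.4342 -0.04  ]
clip_large 0.36 [276. 205.] [ 0.4187 -0.1285]
clip_large 0.62 [313.  94. 356. 127.]
clip_small 0.54 [211. 272.] [ 0.3842 -0.2085]
clip_small 0.61 [199. 261. 212. 274.]
pos [ 0.4229 -0.1265  0.1179] yaw 20.1 rz 0.001 then dx -0.0005 dy -0.0001 dz -0.0021 t 14.2 grip 0.050223466543599486 0.0
```

View pics/w6.png

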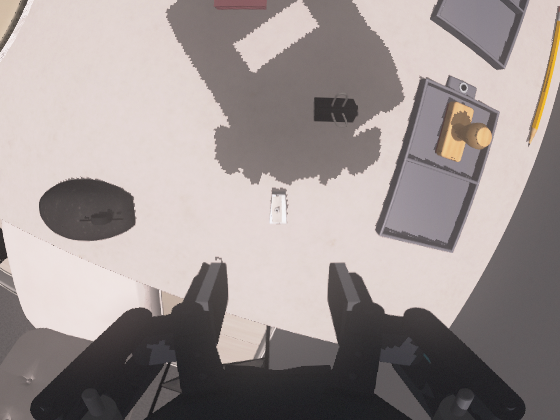

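The stamp stands in its compartment (465,130). The sharpener is at (279,208), centred and aligned. Gripping it.

Emit:
arm_command(
  deltas=[
    {"rx": 0, "ry": 0, "rz": 0, "dx": 0, "dy": -0.001, "dz": 0.03, "fingers": 0.05},
    {"rx": 0, "ry": 0, "rz": 0, "dx": 0, "dy": 0, "dz": 0.03, "fingers": 0.05},
    {"rx": 0, "ry": 0, "rz": 0, "dx": 0, "dy": 0, "dz": 0.03, "fingers": 0.05},
    {"rx": 0, "ry": 0, "rz": 0, "dx": 0, "dy": 0, "dz": 0.016, "fingers": 0.05},
    {"rx": 0, "ry": 0, "rz": 0, "dx": 0, "dy": 0, "dz": 0.0075, "fingers": 0.035},
    {"rx": 0, "ry": 0, "rz": 0, "dx": 0, "dy": 0, "dz": 0, "fingers": 0.02},
    {"rx": 0, "ry": 0, "rz": 0, "dx": 0, "dy": 0, "dz": 0, "fingers": 0.005},
    {"rx": 0, "ry": 0, "rz": 0, "dx": 0, "dy": 0, "dz": 0, "fingers": 0.005},
    {"rx": 0, "ry": 0, "rz": 0, "dx": 0, "dy": 0, "dz": 0, "fingers": 0.005},
    {"rx": 0, "ry": 0, "rz": 0, "dx": 0, "dy": 0, "dz": 0, "fingers": 0.005},
  ],
  squeeze=35,
)

```text
time_s: 15.2
position: [0.4218, -0.1273, 0.0048]
tool_rot: [[-0.342, 0.94, 0.001], [0.94, 0.342, -0.001], [-0.001, 0.001, -1.0]]
ft_force: [-0.4, 1.1, 0.3]
grip_width: 0.0134
gripper_force: 36.2
```

```bash
python3 goal.py .534 .169 .09 -5.7
```

```text
pos [ 0.4218 -0.1273  0.0048] yaw 20.0 rz 0.448 then dx 0.3060 dy 0.0822 dz -0.0852 t 15.2 grip 0.013429489716265461 36.19937717914581
```

Emit:
arm_command(
  deltas=[
    {"rx": 0, "ry": 0, "rz": 0, "dx": 0, "dy": 0, "dz": -0.025, "fingers": 0.005},
    {"rx": 0, "ry": 0, "rz": 0.149, "dx": 0, "dy": 0, "dz": -0.03, "fingers": 0.005},
    {"rx": 0, "ry": 0, "rz": 0.149, "dx": 0, "dy": 0, "dz": -0.03, "fingers": 0.005},
    {"rx": 0, "ry": 0, "rz": 0.149, "dx": 0, "dy": 0, "dz": 0, "fingers": 0.005},
    {"rx": 0, "ry": 0, "rz": 0, "dx": 0.038, "dy": 0.01, "dz": 0, "fingers": 0.005},
    {"rx": 0, "ry": 0, "rz": 0, "dx": 0.038, "dy": 0.01, "dz": 0, "fingers": 0.005},
    {"rx": 0, "ry": 0, "rz": 0, "dx": 0.038, "dy": 0.01, "dz": 0, "fingers": 0.005},
    {"rx": 0, "ry": 0, "rz": 0, "dx": 0.038, "dy": 0.01, "dz": 0, "fingers": 0.005},
    {"rx": 0, "ry": 0, "rz": 0, "dx": 0.038, "dy": 0.01, "dz": 0, "fingers": 0.005},
    {"rx": 0, "ry": 0, "rz": 0, "dx": 0.038, "dy": 0.01, "dz": 0, "fingers": 0.005},
    {"rx": 0, "ry": 0, "rz": 0, "dx": 0.038, "dy": 0.01, "dz": 0, "fingers": 0.005},
    {"rx": 0, "ry": 0, "rz": 0, "dx": 0.038, "dy": 0.012, "dz": 0, "fingers": 0.005},
  ],
)

```text
time_s: 16.4
position: [0.5331, 0.169, 0.0895]
tool_rot: [[0.098, 0.995, -0.0], [0.995, -0.098, -0.0], [-0.0, -0.0, -1.0]]
ft_force: [0.8, -0.2, -1.0]
grip_width: 0.0136
gripper_force: 36.2
```

```bash
python3 goal.py .534 .169 .008 -5.7
```

```text
pos [0.5331 0.169  0.0895] yaw -5.6 rz 0.002 then dx 0.0001 dy 0.0009 dz 0.0815 t 16.4 grip 0.013553677528446304 36.21803641319275
```

Emit:
arm_command(
  deltas=[
    {"rx": 0, "ry": 0, "rz": 0, "dx": 0, "dy": 0.001, "dz": 0.03, "fingers": 0.005},
    {"rx": 0, "ry": 0, "rz": 0, "dx": 0, "dy": 0, "dz": 0.03, "fingers": 0.005},
    {"rx": 0, "ry": 0, "rz": 0, "dx": 0, "dy": 0, "dz": 0.013, "fingers": 0.005},
    {"rx": 0, "ry": 0, "rz": 0, "dx": 0, "dy": 0, "dz": 0.006, "fingers": 0.005},
    {"rx": 0, "ry": 0, "rz": 0, "dx": 0, "dy": 0, "dz": 0.002, "fingers": 0.005},
    {"rx": 0, "ry": 0, "rz": 0, "dx": 0, "dy": 0, "dz": 0, "fingers": 0.005},
    {"rx": 0, "ry": 0, "rz": 0, "dx": 0, "dy": 0, "dz": 0, "fingers": 0.03},
    {"rx": 0, "ry": 0, "rz": 0, "dx": 0, "dy": 0, "dz": 0, "fingers": 0.03},
    {"rx": 0, "ry": 0, "rz": 0, "dx": 0, "dy": 0, "dz": 0, "fingers": 0.03},
    {"rx": 0, "ry": 0, "rz": 0, "dx": 0, "dy": 0, "dz": -0.03, "fingers": 0.03},
    {"rx": 0, "ry": 0, "rz": 0, "dx": 0, "dy": 0, "dz": -0.04, "fingers": 0.03},
    {"rx": 0, "ry": 0, "rz": 0, "dx": 0, "dy": 0, "dz": -0.04, "fingers": 0.045},
  ],
)

```text
time_s: 17.6
position: [0.5337, 0.1671, 0.1197]
tool_rot: [[0.098, 0.995, -0.001], [0.995, -0.098, -0.0], [-0.0, -0.001, -1.0]]
ft_force: [-0.0, 1.0, -0.1]
grip_width: 0.0428
gripper_force: 0.0
```

```bash
python3 goal.py .4355 -.0370 .13 105
```

```text
pos [0.5337 0.1671 0.1197] yaw -5.6 rz 1.211 then dx -0.1477 dy 0.1718 dz -0.0103 t 17.6 grip 0.042815070632015374 0.0
```

Emit:
arm_command(
  deltas=[
    {"rx": 0, "ry": 0, "rz": 0.1345, "dx": 0, "dy": 0, "dz": -0.01, "fingers": 0.05},
    {"rx": 0, "ry": 0, "rz": 0.1345, "dx": 0, "dy": 0, "dz": 0, "fingers": 0.05},
    {"rx": 0, "ry": 0, "rz": 0.1345, "dx": 0, "dy": 0, "dz": 0, "fingers": 0.05},
    {"rx": 0, "ry": 0, "rz": 0.1345, "dx": 0, "dy": 0, "dz": 0, "fingers": 0.05},
    {"rx": 0, "ry": 0, "rz": 0.1345, "dx": 0, "dy": 0, "dz": 0, "fingers": 0.05},
    {"rx": 0, "ry": 0, "rz": 0.1345, "dx": 0, "dy": 0, "dz": 0, "fingers": 0.05},
    {"rx": 0, "ry": 0, "rz": 0.1345, "dx": 0, "dy": 0, "dz": 0, "fingers": 0.05},
    {"rx": 0, "ry": 0, "rz": 0.1345, "dx": 0, "dy": 0, "dz": 0, "fingers": 0.05},
    {"rx": 0, "ry": 0, "rz": 0.1345, "dx": 0, "dy": 0, "dz": 0, "fingers": 0.05},
  ],
)

```text
time_s: 18.5
position: [0.5339, 0.1672, 0.1285]
tool_rot: [[0.967, 0.254, 0.0], [0.254, -0.967, 0.0], [0.0, 0.0, -1.0]]
ft_force: [0.1, -0.6, -0.1]
grip_width: 0.0497
gripper_force: 0.0
```

Emit:
arm_command(
  deltas=[
    {"rx": 0, "ry": 0, "rz": 0, "dx": -0.0246, "dy": 0.0286, "dz": 0, "fingers": 0.05},
    {"rx": 0, "ry": 0, "rz": 0, "dx": -0.0246, "dy": 0.0286, "dz": 0, "fingers": 0.05},
    {"rx": 0, "ry": 0, "rz": 0, "dx": -0.0246, "dy": 0.0286, "dz": 0, "fingers": 0.05},
    {"rx": 0, "ry": 0, "rz": 0, "dx": -0.0246, "dy": 0.0286, "dz": 0, "fingers": 0.05},
    {"rx": 0, "ry": 0, "rz": 0, "dx": -0.0246, "dy": 0.0286, "dz": 0, "fingers": 0.05},
    {"rx": 0, "ry": 0, "rz": 0, "dx": -0.0246, "dy": 0.0286, "dz": 0, "fingers": 0.05},
    {"rx": 0, "ry": 0, "rz": 0, "dx": 0, "dy": 0, "dz": 0, "fingers": 0.05},
  ],
)

```text
time_s: 19.2
position: [0.4347, -0.0395, 0.1287]
tool_rot: [[0.967, 0.255, -0.0], [0.255, -0.967, -0.001], [-0.0, 0.001, -1.0]]
ft_force: [-0.1, 0.2, 0.1]
grip_width: 0.0502
gripper_force: 0.0
```

```bash
python3 wr.py w7 clip_large sharpener; python3 goal.py .4355 -.0370 .014 105
```

```text
[325.1922621    0.         277.39337245] [ 0.512 -0.02   0.271] [[0.26, 0.92, 0.3], [-0.97, 0.24, 0.08], [0.0, -0.31, 0.95]]
clip_large 0.87 [275. 206.] [ 0.4317 -0.0396]
clip_large 0.95 [261. 189. 290. 228.]
sharpener 0.64 [86. 46.] [0.537  0.1672]
sharpener 0.59 [71. 38. 98. 58.]
pos [ 0.4362 -0.0361  0.1284] yaw -74.9 rz 0.002 then dx -0.0010 dy 0.0007 dz 0.1144 t 19.45 grip 0.050011656164924444 0.0
```

View pics/w7.png

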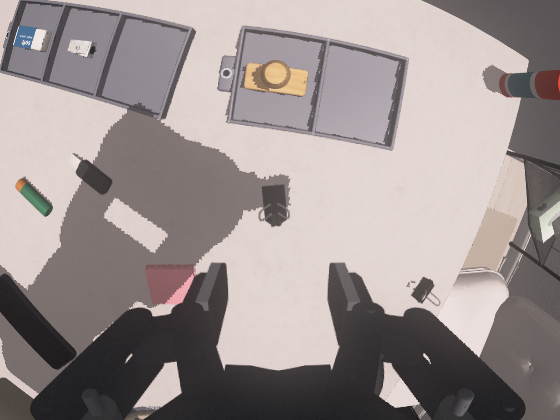

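The sharpener is in the middle compartment (82,47) and the eraser and stamp are fine. The large clip is at (275,206), about 1–2 mm off axis. Gripping its handles.

Emit:
arm_command(
  deltas=[
    {"rx": 0, "ry": 0, "rz": 0, "dx": -0.002, "dy": -0.001, "dz": 0.03, "fingers": 0.05},
    {"rx": 0, "ry": 0, "rz": 0, "dx": 0, "dy": 0, "dz": 0.03, "fingers": 0.05},
    {"rx": 0, "ry": 0, "rz": 0, "dx": 0, "dy": 0, "dz": 0.03, "fingers": 0.05},
    {"rx": 0, "ry": 0, "rz": 0, "dx": 0, "dy": 0, "dz": 0.018, "fingers": 0.05},
    {"rx": 0, "ry": 0, "rz": 0, "dx": 0, "dy": 0, "dz": 0.006, "fingers": 0.05},
    {"rx": 0, "ry": 0, "rz": 0, "dx": 0, "dy": 0, "dz": 0, "fingers": 0.035},
    {"rx": 0, "ry": 0, "rz": 0, "dx": 0, "dy": 0, "dz": 0, "fingers": 0.025},
    {"rx": 0, "ry": 0, "rz": 0, "dx": 0, "dy": 0, "dz": 0, "fingers": 0.01},
    {"rx": 0, "ry": 0, "rz": 0, "dx": 0, "dy": 0, "dz": 0, "fingers": 0.01},
    {"rx": 0, "ry": 0, "rz": 0, "dx": 0, "dy": 0, "dz": 0, "fingers": 0.01},
    {"rx": 0, "ry": 0, "rz": 0, "dx": 0, "dy": 0, "dz": 0, "fingers": 0.01},
  ],
  squeeze=30,
)

```text
time_s: 20.55
position: [0.4344, -0.0366, 0.015]
tool_rot: [[0.966, 0.259, 0.002], [0.259, -0.966, -0.001], [0.002, 0.001, -1.0]]
ft_force: [0.2, 1.1, 7.2]
grip_width: 0.0215
gripper_force: 29.4
```

```bash
python3 goal.py .527 .1024 .065 84.3
```

```text
pos [ 0.4344 -0.0366  0.015 ] yaw -75.0 rz 0.362 then dx 0.0784 dy -0.1475 dz -0.0500 t 20.55 grip 0.021458695626507446 29.404115149809513
```

Emit:
arm_command(
  deltas=[
    {"rx": 0, "ry": 0, "rz": 0, "dx": 0, "dy": 0, "dz": -0.015, "fingers": 0.01},
    {"rx": 0, "ry": 0, "rz": 0.121, "dx": 0, "dy": 0, "dz": -0.02, "fingers": 0.01},
    {"rx": 0, "ry": 0, "rz": 0.121, "dx": 0, "dy": 0, "dz": -0.02, "fingers": 0.01},
    {"rx": 0, "ry": 0, "rz": 0.12, "dx": 0, "dy": 0, "dz": 0, "fingers": 0.01},
    {"rx": 0, "ry": 0, "rz": 0, "dx": 0.015, "dy": -0.029, "dz": 0, "fingers": 0.01},
    {"rx": 0, "ry": 0, "rz": 0, "dx": 0.016, "dy": -0.03, "dz": 0, "fingers": 0.01},
    {"rx": 0, "ry": 0, "rz": 0, "dx": 0.016, "dy": -0.03, "dz": 0, "fingers": 0.01},
    {"rx": 0, "ry": 0, "rz": 0, "dx": 0.016, "dy": -0.03, "dz": 0, "fingers": 0.01},
    {"rx": 0, "ry": 0, "rz": 0, "dx": 0.0154, "dy": -0.0285, "dz": 0, "fingers": 0.01},
    {"rx": 0, "ry": 0, "rz": 0, "dx": 0, "dy": 0, "dz": 0, "fingers": 0.01},
    {"rx": 0, "ry": 0, "rz": 0, "dx": 0, "dy": 0, "dz": 0, "fingers": 0.01},
  ],
)

```text
time_s: 21.65
position: [0.526, 0.1028, 0.0691]
tool_rot: [[0.995, -0.098, -0.001], [-0.098, -0.995, -0.0], [-0.001, 0.0, -1.0]]
ft_force: [0.7, 0.5, 0.4]
grip_width: 0.0209
gripper_force: 29.5
```

```bash
python3 wr.py w8 clip_large; python3 goal.py .527 .1024 .018 84.3
```

```text
[325.1922621    0.         277.39337245] [0.606 0.094 0.211] [[-0.1, 0.95, 0.31], [-1.0, -0.09, -0.03], [0.0, -0.31, 0.95]]
clip_large 0.75 [278. 264.] [0.4979 0.1034]
pos [0.5259 0.1018 0.0693] yaw -95.8 rz -0.001 then dx 0.0011 dy -0.0007 dz 0.0513 t 21.8 grip 0.020873640143817845 29.542378051264677
```

View pics/w8.png

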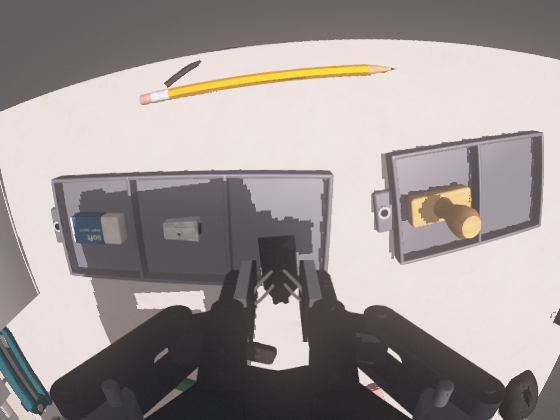

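The clip is upright in the fingers, centred between the divider (228) and the end wall (328). Placing it.

Emit:
arm_command(
  deltas=[
    {"rx": 0, "ry": 0, "rz": 0, "dx": 0.001, "dy": 0, "dz": 0.02, "fingers": 0.01},
    {"rx": 0, "ry": 0, "rz": 0, "dx": 0, "dy": 0, "dz": 0.016, "fingers": 0.01},
    {"rx": 0, "ry": 0, "rz": 0, "dx": 0, "dy": 0, "dz": 0.01, "fingers": 0.01},
    {"rx": 0, "ry": 0, "rz": 0, "dx": 0, "dy": 0, "dz": 0.005, "fingers": 0.01},
    {"rx": 0, "ry": 0, "rz": 0, "dx": 0, "dy": 0, "dz": 0, "fingers": 0.01},
    {"rx": 0, "ry": 0, "rz": 0, "dx": 0, "dy": 0, "dz": 0, "fingers": 0.034},
    {"rx": 0, "ry": 0, "rz": 0, "dx": 0, "dy": 0, "dz": 0, "fingers": 0.034},
    {"rx": 0, "ry": 0, "rz": 0, "dx": 0, "dy": 0, "dz": 0, "fingers": 0.034},
    {"rx": 0, "ry": 0, "rz": 0, "dx": 0, "dy": 0, "dz": -0.02, "fingers": 0.034},
    {"rx": 0, "ry": 0, "rz": 0, "dx": 0, "dy": 0, "dz": -0.03, "fingers": 0.034},
    {"rx": 0, "ry": 0, "rz": 0, "dx": 0, "dy": 0, "dz": -0.03, "fingers": 0.034},
    {"rx": 0, "ry": 0, "rz": 0, "dx": 0, "dy": 0, "dz": -0.03, "fingers": 0.05},
  ],
)

```text
time_s: 23.0
position: [0.5272, 0.1025, 0.1296]
tool_rot: [[0.995, -0.099, -0.0], [-0.099, -0.995, 0.0], [-0.0, -0.0, -1.0]]
ft_force: [0.2, -0.1, 0.5]
grip_width: 0.0472
gripper_force: 0.0
```

```bash
python3 goal.py .3865 -.2045 .13 86
```

```text
pos [0.5272 0.1025 0.1296] yaw -95.7 rz -0.030 then dx -0.1190 dy 0.3161 dz -0.0004 t 23.0 grip 0.047216680437287606 0.0
```

Emit:
arm_command(
  deltas=[
    {"rx": 0, "ry": 0, "rz": -0.03, "dx": 0, "dy": 0, "dz": 0, "fingers": 0.05},
    {"rx": 0, "ry": 0, "rz": 0, "dx": -0.0132, "dy": 0.035, "dz": 0, "fingers": 0.05},
    {"rx": 0, "ry": 0, "rz": 0, "dx": -0.0132, "dy": 0.035, "dz": 0, "fingers": 0.05},
    {"rx": 0, "ry": 0, "rz": 0, "dx": -0.0132, "dy": 0.035, "dz": 0, "fingers": 0.05},
    {"rx": 0, "ry": 0, "rz": 0, "dx": -0.0132, "dy": 0.035, "dz": 0, "fingers": 0.05},
    {"rx": 0, "ry": 0, "rz": 0, "dx": -0.0132, "dy": 0.035, "dz": 0, "fingers": 0.05},
    {"rx": 0, "ry": 0, "rz": 0, "dx": -0.0132, "dy": 0.035, "dz": 0, "fingers": 0.05},
    {"rx": 0, "ry": 0, "rz": 0, "dx": -0.0132, "dy": 0.035, "dz": 0, "fingers": 0.05},
    {"rx": 0, "ry": 0, "rz": 0, "dx": -0.0132, "dy": 0.035, "dz": 0, "fingers": 0.05},
    {"rx": 0, "ry": 0, "rz": 0, "dx": -0.0134, "dy": 0.0361, "dz": 0, "fingers": 0.05},
    {"rx": 0, "ry": 0, "rz": 0, "dx": 0, "dy": 0, "dz": 0, "fingers": 0.05},
  ],
)

```text
time_s: 24.1
position: [0.3854, -0.2077, 0.1279]
tool_rot: [[0.997, -0.074, -0.0], [-0.074, -0.997, -0.001], [-0.0, 0.001, -1.0]]
ft_force: [0.2, 1.6, -0.2]
grip_width: 0.0502
gripper_force: 0.0
```

```bash
python3 wr.py w9 clip_small clip_large; python3 goal.py .3865 -.2045 .012 86
```

```text
[325.1922621    0.         277.39337245] [ 0.465 -0.215  0.27 ] [[-0.07, 0.95, 0.31], [-1.0, -0.07, -0.02], [0.0, -0.31, 0.95]]
clip_small 0.69 [276. 201.] [ 0.3879 -0.2079]
clip_small 0.9 [262. 187. 298. 223.]
pos [ 0.3869 -0.2035  0.1281] yaw -93.9 rz 0.002 then dx -0.0003 dy 0.0010 dz 0.1161 t 24.35 grip 0.05037439390925193 0.0
```

View pics/w9.png

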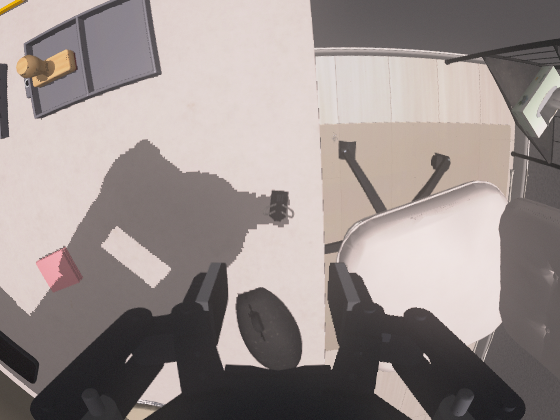

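The small clip is at (280,205), about 2 mm right of the tool axis; the mouse and desk edge are clear. Gripping it.

Emit:
arm_command(
  deltas=[
    {"rx": 0, "ry": 0, "rz": 0.03, "dx": 0, "dy": 0.002, "dz": 0.03, "fingers": 0.05},
    {"rx": 0, "ry": 0, "rz": 0, "dx": 0, "dy": 0, "dz": 0.03, "fingers": 0.05},
    {"rx": 0, "ry": 0, "rz": 0, "dx": 0, "dy": 0, "dz": 0.03, "fingers": 0.05},
    {"rx": 0, "ry": 0, "rz": 0, "dx": 0, "dy": 0, "dz": 0.018, "fingers": 0.05},
    {"rx": 0, "ry": 0, "rz": 0, "dx": 0, "dy": 0, "dz": 0.008, "fingers": 0.05},
    {"rx": 0, "ry": 0, "rz": 0, "dx": 0, "dy": 0, "dz": 0, "fingers": 0.035},
    {"rx": 0, "ry": 0, "rz": 0, "dx": 0, "dy": 0, "dz": 0, "fingers": 0.026},
    {"rx": 0, "ry": 0, "rz": 0, "dx": 0, "dy": 0, "dz": 0, "fingers": 0.01},
    {"rx": 0, "ry": 0, "rz": 0, "dx": 0, "dy": 0, "dz": 0, "fingers": 0.01},
    {"rx": 0, "ry": 0, "rz": 0, "dx": 0, "dy": 0, "dz": 0, "fingers": 0.01},
    {"rx": 0, "ry": 0, "rz": 0, "dx": 0, "dy": 0, "dz": 0, "fingers": 0.01},
  ],
  squeeze=28,
)

```text
time_s: 25.45
position: [0.3869, -0.2068, 0.013]
tool_rot: [[0.995, -0.1, 0.001], [-0.1, -0.995, -0.001], [0.001, 0.001, -1.0]]
ft_force: [0.2, 1.4, 7.3]
grip_width: 0.0219
gripper_force: 27.6
```

```bash
python3 goal.py .543 -.0786 .075 95.9
```

```text
pos [ 0.3869 -0.2068  0.013 ] yaw -95.7 rz -0.203 then dx 0.1684 dy -0.1115 dz -0.0620 t 25.45 grip 0.02186655113973727 27.58226862642914
```

Emit:
arm_command(
  deltas=[
    {"rx": 0, "ry": 0, "rz": 0, "dx": 0, "dy": 0, "dz": -0.02, "fingers": 0.01},
    {"rx": 0, "ry": 0, "rz": -0.1, "dx": 0, "dy": 0, "dz": -0.02, "fingers": 0.01},
    {"rx": 0, "ry": 0, "rz": -0.103, "dx": 0, "dy": 0, "dz": -0.022, "fingers": 0.01},
    {"rx": 0, "ry": 0, "rz": 0, "dx": 0.028, "dy": -0.0185, "dz": 0, "fingers": 0.01},
    {"rx": 0, "ry": 0, "rz": 0, "dx": 0.028, "dy": -0.0185, "dz": 0, "fingers": 0.01},
    {"rx": 0, "ry": 0, "rz": 0, "dx": 0.028, "dy": -0.0185, "dz": 0, "fingers": 0.01},
    {"rx": 0, "ry": 0, "rz": 0, "dx": 0.028, "dy": -0.0185, "dz": 0, "fingers": 0.01},
    {"rx": 0, "ry": 0, "rz": 0, "dx": 0.028, "dy": -0.0185, "dz": 0, "fingers": 0.01},
    {"rx": 0, "ry": 0, "rz": 0, "dx": 0.0284, "dy": -0.019, "dz": 0, "fingers": 0.01},
    {"rx": 0, "ry": 0, "rz": 0, "dx": 0, "dy": 0, "dz": 0, "fingers": 0.01},
    {"rx": 0, "ry": 0, "rz": 0, "dx": 0, "dy": 0, "dz": 0, "fingers": 0.01},
  ],
)

```text
time_s: 26.55
position: [0.5424, -0.0779, 0.0742]
tool_rot: [[0.995, 0.104, -0.0], [0.104, -0.995, -0.0], [-0.0, 0.0, -1.0]]
ft_force: [-0.0, -0.3, 0.2]
grip_width: 0.0215
gripper_force: 27.5
```

```bash
python3 wr.py w10 clip_small; python3 goal.py .543 -.0786 .016 95.9
```

```text
[325.1922621    0.         277.39337245] [ 0.622 -0.071  0.216] [[0.1, 0.94, 0.31], [-0.99, 0.1, 0.03], [0.0, -0.31, 0.95]]
clip_small 0.85 [278. 264.] [ 0.512  -0.0834]
clip_small 0.87 [254. 245. 304. 302.]
pos [ 0.5419 -0.0789  0.0744] yaw -84.1 rz -0.001 then dx 0.0012 dy -0.0002 dz 0.0584 t 26.7 grip 0.021818610281369805 27.496175193227828
```

View pics/w10.png

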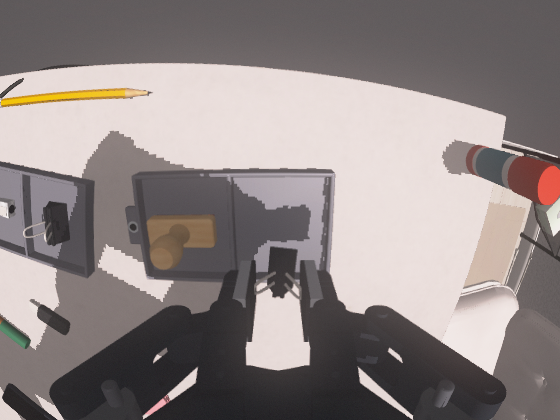

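The small clip is upright, between the divider (233) and the end wall (330). The large clip stands in its compartment at (58,222). Placing the small clip.

Emit:
arm_command(
  deltas=[
    {"rx": 0, "ry": 0, "rz": 0, "dx": 0.001, "dy": 0.001, "dz": 0.02, "fingers": 0.01},
    {"rx": 0, "ry": 0, "rz": 0, "dx": 0, "dy": 0, "dz": 0.02, "fingers": 0.01},
    {"rx": 0, "ry": 0, "rz": 0, "dx": 0, "dy": 0, "dz": 0.013, "fingers": 0.01},
    {"rx": 0, "ry": 0, "rz": 0, "dx": 0, "dy": 0, "dz": 0.005, "fingers": 0.01},
    {"rx": 0, "ry": 0, "rz": 0, "dx": 0, "dy": 0, "dz": 0, "fingers": 0.01},
    {"rx": 0, "ry": 0, "rz": 0, "dx": 0, "dy": 0, "dz": 0, "fingers": 0.034},
    {"rx": 0, "ry": 0, "rz": 0, "dx": 0, "dy": 0, "dz": 0, "fingers": 0.034},
    {"rx": 0, "ry": 0, "rz": 0, "dx": 0, "dy": 0, "dz": 0, "fingers": 0.034},
    {"rx": 0, "ry": 0, "rz": 0, "dx": 0, "dy": 0, "dz": -0.02, "fingers": 0.034},
    {"rx": 0, "ry": 0, "rz": 0, "dx": 0, "dy": 0, "dz": -0.03, "fingers": 0.034},
    {"rx": 0, "ry": 0, "rz": 0, "dx": 0, "dy": 0, "dz": -0.03, "fingers": 0.034},
    {"rx": 0, "ry": 0, "rz": 0, "dx": 0, "dy": 0, "dz": -0.03, "fingers": 0.05},
  ],
)

```text
time_s: 27.9
position: [0.5435, -0.0791, 0.1276]
tool_rot: [[0.995, 0.103, 0.0], [0.103, -0.995, -0.0], [0.0, 0.0, -1.0]]
ft_force: [0.1, -0.2, -0.4]
grip_width: 0.0471
gripper_force: 0.0
```

Emit:
arm_command(
  deltas=[
    {"rx": 0, "ry": 0, "rz": 0, "dx": -0.04, "dy": 0, "dz": -0.02, "fingers": 0.05},
    {"rx": 0, "ry": 0, "rz": 0, "dx": -0.04, "dy": 0, "dz": -0.02, "fingers": 0.05},
    {"rx": 0, "ry": 0, "rz": 0, "dx": -0.04, "dy": 0, "dz": -0.02, "fingers": 0.05},
    {"rx": 0, "ry": 0, "rz": 0, "dx": 0, "dy": 0, "dz": 0, "fingers": 0.05},
    {"rx": 0, "ry": 0, "rz": 0, "dx": 0, "dy": 0, "dz": 0, "fingers": 0.05},
  ],
)

```text
time_s: 28.4
position: [0.4243, -0.0917, 0.187]
tool_rot: [[0.995, 0.102, 0.002], [0.102, -0.995, -0.001], [0.002, 0.001, -1.0]]
ft_force: [0.2, -0.8, -0.4]
grip_width: 0.0501
gripper_force: 0.0
```

```bash
python3 wr.py w11 clip_small clip_large rubber_stamp sharpener eraser; python3 - <<'E'
import cv2
i=cv2.imread("pics/w11.png");cv2.imwrite("pics/w11c.png",cv2.resize(i[0:260],None,fx=1.4,fy=1.4))
E
```

```text
[325.1922621    0.         277.39337245] [ 0.504 -0.085  0.329] [[0.1, 0.95, 0.31], [-0.99, 0.1, 0.03], [0.0, -0.31, 0.95]]
clip_small 0.72 [280.  69.] [ 0.5456 -0.0832]
clip_small 0.94 [266.  56. 290.  88.]
clip_large 0.86 [104.  85.] [0.523  0.1056]
clip_large 0.91 [ 98.  68. 118.  98.]
rubber_stamp 0.74 [208.  75.] [ 0.5343 -0.0126]
rubber_stamp 0.24 [ 39. 202.] [0.38   0.2115]
rubber_stamp 0.67 [181.  56. 235.  85.]
sharpener 0.74 [64. 82.] [0.5301 0.1645]
sharpener 0.54 [49. 70. 70. 84.]
sharpener 0.34 [ 21. 192.  58. 218.]
eraser 0.64 [ 8. 66. 37. 86.]
eraser 0.41 [ 63. 160.  96. 190.]
```

View pics/w11c.png

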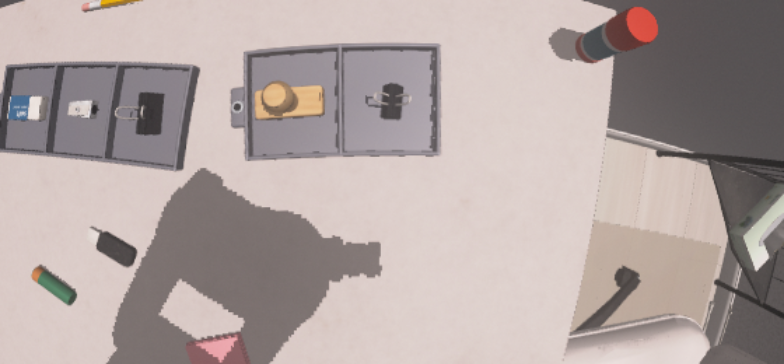

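All five things are in their compartments in this view. The large clip's handles at (128,112) need a check for tilt, so I'll look at it from the other cameras.

```bash
python3 - <<'E'
from rig import env
from h import *
s=env.get_image("scene");t=env.get_image("top")
a=cv2.resize(s["color"][160:250,225:400],None,fx=4,fy=4,interpolation=2);b=cv2.resize(t["color"][138:193,215:390],None,fx=4,fy=4,interpolation=2)
cv2.imwrite("pics/fin.png",np.vstack([a,b]))
E
```

```text
(no output)
```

View pics/fin.png

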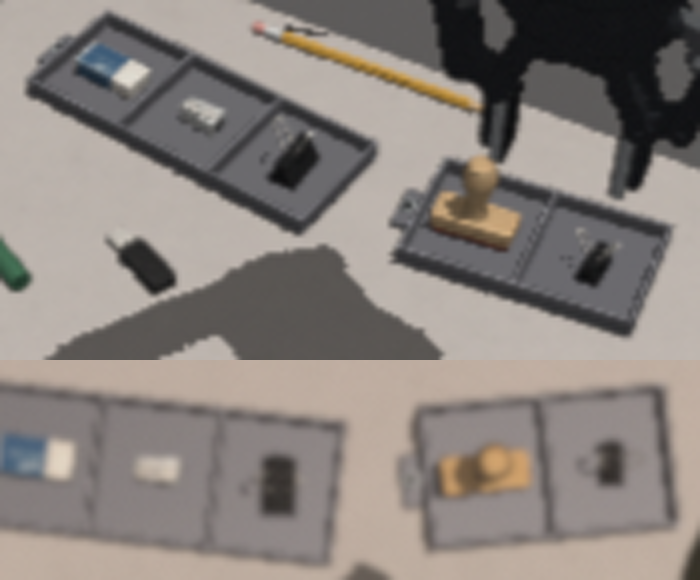

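The eraser, sharpener, stamp and small clip are clearly upright. The large clip's body looks flat, but its right handle is faint. I'll hover over it at the same height as in w7 and compare the two views numerically.

```bash
python3 goal.py .529 .1024 .1285 -95.7
```

```text
pos [ 0.4243 -0.0915  0.1863] yaw -84.1 rz 0.203 then dx 0.0849 dy -0.2033 dz 0.0578 t 29.05 grip 0.049548504538298406 0.0
```

Emit:
arm_command(
  deltas=[
    {"rx": 0, "ry": 0, "rz": 0.1, "dx": 0, "dy": 0, "dz": 0, "fingers": 0.05},
    {"rx": 0, "ry": 0, "rz": 0.103, "dx": 0, "dy": 0, "dz": 0, "fingers": 0.05},
    {"rx": 0, "ry": 0, "rz": 0, "dx": 0.014, "dy": -0.034, "dz": 0.005, "fingers": 0.05},
    {"rx": 0, "ry": 0, "rz": 0, "dx": 0.014, "dy": -0.034, "dz": 0.01, "fingers": 0.05},
    {"rx": 0, "ry": 0, "rz": 0, "dx": 0.014, "dy": -0.034, "dz": 0.01, "fingers": 0.05},
    {"rx": 0, "ry": 0, "rz": 0, "dx": 0.014, "dy": -0.034, "dz": 0.01, "fingers": 0.05},
    {"rx": 0, "ry": 0, "rz": 0, "dx": 0.014, "dy": -0.034, "dz": 0.01, "fingers": 0.05},
    {"rx": 0, "ry": 0, "rz": 0, "dx": 0.015, "dy": -0.033, "dz": 0.01, "fingers": 0.05},
    {"rx": 0, "ry": 0, "rz": 0, "dx": 0, "dy": 0, "dz": 0, "fingers": 0.05},
    {"rx": 0, "ry": 0, "rz": 0, "dx": 0, "dy": 0, "dz": 0, "fingers": 0.05},
  ],
)

```text
time_s: 30.05
position: [0.5289, 0.1024, 0.1309]
tool_rot: [[0.995, -0.098, -0.001], [-0.098, -0.995, -0.0], [-0.001, 0.0, -1.0]]
ft_force: [0.6, 0.1, -0.1]
grip_width: 0.0502
gripper_force: 0.0
```

```bash
python3 wr.py w12 clip_large; python3 - <<'E'
import cv2
for n in("w7","w12"):
    g=cv2.cvtColor(cv2.imread(f"pics/{n}.png"),6)[180:234:2,254:300]
    print(n);print("\n".join("".join("@#*+-. "[min(6,v//30)] for v in r) for r in g))
E
```

```text
[325.1922621    0.         277.39337245] [0.609 0.093 0.273] [[-0.1, 0.95, 0.31], [-1.0, -0.09, -0.03], [0.0, -0.31, 0.95]]
clip_large 0.67 [276. 209.] [0.523  0.1024]
clip_large 0.8 [263. 190. 293. 232.]
clip_large 0.36 [459. 159. 497. 191.]
w7
------------------------------------          
-----------------------------------           
--------------------+++++++++++----           
-------++++*******************+---            
-------+**********************+-----          
--------***********************-----          
--------***********************----           
--------***********************+---           
--------+**********************+--.           
---------**********************+----          
---------**********************+---           
---------***********************---           
---------*****+++******++++*****-----         
---------+*++++***********+++++*+-            
--       +++******************++-.            
      .-- **********************--.           
     --.  -*************+*******+.-.          
    .-.   .****+++******+++++***+ --          
    .-. 
[... 987 characters left out ...]
******+***#*********************..........
***+*******+********+*******+++*****-.........
*****************+++**********++++**+.........
*************++++*****************++--........
**********+++++*********************+--.......
*********++++**#*#******************+.---.....
********++-+********++*******+++*****.---.....
********++-+******+++**********++++**-.--.....
********++-+**++++*#***************++++--.....
*********+++++++*******************+-.........
***********++--+******************+-..........
***+..+------..---.--**********+----..........
***+.................+**+--**++-..............
..............................................
..............................................
```

The large clip looks the same as before it was picked up: same body outline, handles on both sides. It is upright, so I'm handing in.

```bash
python3 -c "
from rig import env
print(env.close_job())"
```

```text
the job is handed in; nothing more can be done
None
```

Both desk kits are made up and the job is handed in: all five things are upright in their own compartments in the final pictures, the memory stick and battery were left alone, and about 30 s of the 112 s were used; no verdict was returned.

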